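Pump up the vacuum work holder

ROBOT

A 6-joint arm with a two-finger parallel gripper is mounted at the origin on a cart in front of the work surface, level with it; the furniture and walls round the work are solid. World frame = base frame: x ahead of the robot, y to its left, z up, the work surface at z = 0. Lengths are in m, angles in rad, forces in N, time in s.
With the tool pointing down it reaches from about 0.3 to 0.775 m from the base axis. Payload 14.6 kg.
Tool frame: the origin (TCP) lies at the very end of the fingers, on their centre line; the grasp point (between the pads) lies 19 mm behind it; z points along the fingers, y is the direction in which the jaws open and shut (so a half turn about z gives the same grasp; the last joint's range is limited). The gripper opens to 94 mm and grips with 3 to 60 N. Pads are 16 mm wide; open, the fingers measure 119 mm over their backs; the gripper's body (75 mm by 177 mm) begins 78 mm behind the grasp point.
Start: joints at [-1.265, 0.3, 1.521, -0, 1.321, -0.067], TCP at [0.2, -0.512, 0.181] pointing down, gripper open.
Joint ranges: [-3.03, 3.03], [-0.79, 2.21], [0.23, 2.52], [-1.04, 4.18], [0, 3.07], [-2.55, 2.55]. Speed limits (rad/s): [2.22, 2.22, 2.57, 3.14, 3.14, 3.14].

INTERFACE

Orientations are given as [roll, pitch, yaw] about the fixed x, y, z axes, in that order (R = Rz(yaw) Ry(pitch) Rx(roll)).
In Python, from station import ctrl, vision, ticket gives the robot as it stands.
- The arm moves only by the tool step_arm, never from a script. Its argument "steps" is a list of rows, each an object of numbers: "x", "y", "z": the shift along the tool's x, y, z in m; "ax", "ay", "az": the turn, a rotation vector about the tool's x, y, z in degrees; "claw": the finger opening in m, from 0 to 0.094. A call has 1 to 5 rows; each row shifts and turns the pose as measured when the row begins, along the tool's axes as they then stand; what a row does not reach is not made up. A row lasts 1/12 s, in which the tool goes at most 41.7 mm and 7.16 degrees, less where a joint would pass 70% of its speed; a pose out of reach is approached as far as the arm can. A call with a gripper value outside its range is refused whole. The fingers move at their own pace and stop on an object; "grip_force" is the grip in N (left out, the last holds). Time passes only in rows, so rows that do not move let the fingers close. It gives the time, the measured TCP pose, the force and the opening at its end, in the units of the state.
- ctrl.get_obs(): the state, without advancing time (a new reading comes with each control period).
- vision.camera(name): name is "scene" or "top" or "wrist"; returns (picture, depth): 400x640x3 uint8, red, green, blue; 400x640 float32, m along the optical axis (not along the pixel's ray), 0 where there is no reading.
- vision.camera_params(name): a dict with "fov_y" (degrees; the focal length in pixels is half the picture's height over the tangent of half this angle, whatever the lens; pixels are square), "cx", "cy" (the principal point, pixels), "k1" (the pictures are not rectified: a ray, as slopes to the right and down, at radius r is drawn at 1 + k1 r^2 times it, then the intrinsics apply), "origin" and "attitude" of the camera in the world; the wrist camera has in their place "mount" (4x4, takes a point from camera to tool coordinates, whose origin is the TCP and whose axes are the flange's). Camera axes: x right, y up, looking along -z (the intrinsics and any distortion apply to the point x, -y, -z); pixel columns grow to the right and rows downward; lengths in m; the calibration is good to about 2 mm. A picture is of the moment at which its call begins: read the wrist's pose just before it. camera_params takes no time and is no camera call.
- ticket.hand_in(): hands the job in, once; it reports no verdict.
The state is a dict: "time_s": time; "qpos": joint angles; "joint_vel": joint speeds; "tau": joint torques, N m; "ee_pos": TCP position; "eef_rot": TCP orientation; "force": force on the tool from outside, world axes, zero at the start; "moment": the same for the moment, N m; "grip_width": finger opening in m.
Only numpy, scipy, OpenCV 4.12 (cv2) and the standard library are available. Lean on these libraries where they do the work, as an engineer would, in place of code of your own. Each camera call takes 0.05 s, during which the arm holds its last target.

TASK

The heat sink on the black suction pad must be held by vacuum before it is worked on. With shut fingertips, push the blue plunger of the vacuum work holder all the way down and let it spring all the way back up, again and again, until the red indicator pin has popped fully out; then leave the plunger up. Only push: do not touch the red pin, do not lift or shove the holder, and leave the heat sink and the things standing round the holder where they are.

Things in the scene. Friction and masses are not known exactly. Their poses are not given: they have to be found in the camera images.
- holder: loose vacuum work holder, about 3.2 kg: grey base 110 (x) x 220 (y) x 27 mm; origin at the centre of its underside. Along its y axis: at y = +65 mm an aluminium pump barrel (58 mm wide, 96 mm high) with the blue plunger on top; at y = 0 a black indicator block (60 x 38 mm, 63 mm high), red pin in its -x face; at y = -65 mm a round black suction pad (60 mm, top 34 mm high) with the heat sink
- plunger_top (a point): centre of the flat top of the blue plunger knob (36 mm wide, 30 mm of it flat); it moves with the plunger: 132 mm above the bench when up, 112 mm when fully down
- plunger (a joint): how far the plunger is pushed down, in m: 0 fully up, 0.020 fully down (hard stop). A spring returns it: about 4 N to start it, about 10 N at the bottom, 1 to 3 N more while it drives the pin. A stroke counts only if the plunger goes nearly fully down (at least 17 mm) and then comes back up to within 1 mm of the top
- pin (a joint): how far the red indicator pin stands out, in m; it slides level, to the holder's -x side. Starts between 0 and 0.010. Each full down stroke drives it out about 4 mm (the first one 1 to 7 mm) through a ratchet, and it stays; past 23 to 25 mm a spring pops it to its stop at 0.030, fully out. Takes 3 to 7 full strokes; more do no harm
- pin_tip (a point): centre of the tip of the red indicator pin (10 mm thick, level, 45 mm above the bench, pointing along the holder's -x axis at its y = 0); at holder x = -20 mm when the pin is fully in, with 4 mm of it showing, and x = -50 mm when fully out
- heat_sink: black finned heat sink 30 x 30 x 16 mm lying loose on the suction pad; origin at the centre of its underside
- flux_tin: white round flux tin, 60 mm wide, 21 mm high, loose bystander; origin at the centre of its underside
- side_cutters: yellow-handled side cutters 48 x 91 x 10 mm lying loose, bystander; origin at the centre of the underside
- alcohol_bottle: grey pump bottle with a steel dish on top, 66 mm wide, 104 mm high, loose bystander, not part of the job; origin at the centre of its underside

How it is judged:
On the way, in this order (a step that is already met when the one before it is completed fails the run):
1. the plunger is pushed down for the first time (value of joint plunger above 0.016 m), for 0.02 s.
2. the plunger comes back up, the pin not yet out (value of joint plunger below 0.003 m and value of joint pin below 0.024 m), for 0.02 s.
3. the plunger is pushed down again (value of joint plunger above 0.016 m), for 0.02 s.
4. the indicator pin has popped fully out (value of joint pin above 0.028 m), for 0.1 s.
At the end, for the whole second after the job is handed in: the red pin stands out at least 28 of its 30 mm, the plunger is up to within 2 mm, the heat sink lies on the pad, and the holder stands level and at rest (value of joint pin above 0.028 m and value of joint plunger below 0.002 m and z of heat_sink in the frame of holder between 0.031 and 0.037 m and angle between holder's own z axis and vertical below 0.05 rad and linear speed of holder below 0.01 m/s); the robot touches nothing.
It fails at once if the red pin is touched by the fingers or the arm (contact force between any of the fingers, the arm and pin above 0.3 N).
It fails at once if the holder is lifted (5 mm), tilted (0.1 rad) or shoved more than 30 mm (height (world z) of holder above 0.005 m or angle between holder's own z axis and vertical above 0.1 rad or distance of holder from where it was at the start of the episode above 0.03 m).
It fails at once if the heat sink is lifted or shifted more than 15 mm on the pad (z of heat_sink in the frame of holder above 0.042 m or y of heat_sink in the frame of holder above -0.044 m or y of heat_sink in the frame of holder below -0.086 m or x of heat_sink in the frame of holder above 0.021 m or x of heat_sink in the frame of holder below -0.021 m).
It fails at once if the flux tin, the side cutters or the pump bottle is moved more than 20 mm (distance of any of flux_tin, side_cutters, alcohol_bottle from where it was at the start of the episode above 0.02 m).
It also fails if it takes over 51 s, if anything falls off the work surface, if the arm or the gripper's body presses on something with over 40 N, if the wrist force passes 120 N, or if a joint passes its speed limit or range.

## Working session

There is one attempt and no reset: what is moved stays moved. The work goes in short steps, Python scripts to look and compute and a tool call to move; the robot and the scene stay as the last step left them, time stands still between calls to the robot, and variables do not carry over. Pictures are saved under pics/ and viewed, and the job is handed in when it is done.

Besides the shell and the picture viewer there is one more tool, called as a command line: name --argument value ..., lists and objects as JSON in quotes. step_arm: Moves the arm, as the interface text tells. Its arguments: {"type":"object","properties":{"steps":{"type":"array"},"grip_force":{"type":"number"}},"required":["steps"]}

```bash
mkdir -p pics; ls; cat > h.py <<'E'
import numpy as np,cv2
from station import ctrl,vision,ticket
def save(n,f):
    p,d=vision.camera(n); cv2.imwrite(f'pics/{f}.png',p[:,:,::-1]); np.save(f'pics/{f}.npy',d); return p,d
E
python3 - <<'E'
from h import *
o=ctrl.get_obs();print(o)
for n in('scene','top'):
    print(n,vision.camera_params(n)); save(n,n+'0')
print(vision.camera_params('wrist'))
E
```

```text
pics
{'time_s': 0.0, 'qpos': array([-1.26457303e+00,  3.00509918e-01,  1.52159831e+00, -9.96466948e-06,
        1.32067123e+00, -6.65915110e-02]), 'joint_vel': array([ 0.00035241, -0.00095255,  0.00125978, -0.00065968, -0.00067924,
        0.00037896]), 'tau': array([ 1.29954356e-04, -5.31808734e+01, -3.52736843e+01,  7.08307000e-02,
        2.43933045e-02, -8.85335999e-05]), 'ee_pos': array([ 0.20024177, -0.51193942,  0.18065776]), 'eef_rot': array([-3.14040783e+00, -6.93427629e-05,  3.72817238e-01]), 'force': array([-0.44366886,  0.0308836 , -0.07984938]), 'moment': array([-0.04697064, -0.01178171, -0.0415101 ]), 'grip_width': 0.09385071566532151}
scene {'fov_y': 50.08214642016061, 'cx': 321.21794455896753, 'cy': 199.30633226049045, 'k1': -0.10610997966971979, 'origin': array([0.10509204, 0.4869266 , 0.68842135]), 'attitude': array([ 0.8013138 , -0.01100912, -2.41575937])}
top {'fov_y': 49.101903095741875, 'cx': 325.8249223883797, 'cy': 205.98907450883905, 'k1': -0.0010529636010933676, 'origin': array([0.37670794, 0.03090583, 0.95418043]), 'attitude': array([ 0.18033988,  0.03024579, -1.54565191])}
{'fov_y': 59.416587357029464, 'cx': 319.79996615769994, 'cy': 200.52013334596143, 'k1': 0.015664016220918366, 'mount': array([[ 5.99855250e-04,  9.59712877e-01,  2.80981911e-01,
         8.13094797e-02],
       [ 9.99999743e-01, -4.65323136e-04, -5.45510172e-04,
        -4.43620369e-04],
       [-3.92785753e-04,  2.80982166e-01, -9.59712909e-01,
        -2.02320243e-01],
       [ 0.00000000e+00,  0.00000000e+00,  0.00000000e+00,
         1.00000000e+00]])}
```

View pics/scene0.png

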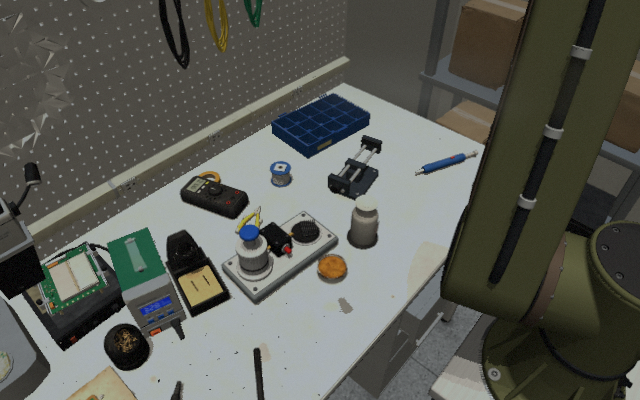

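View pics/top0.png

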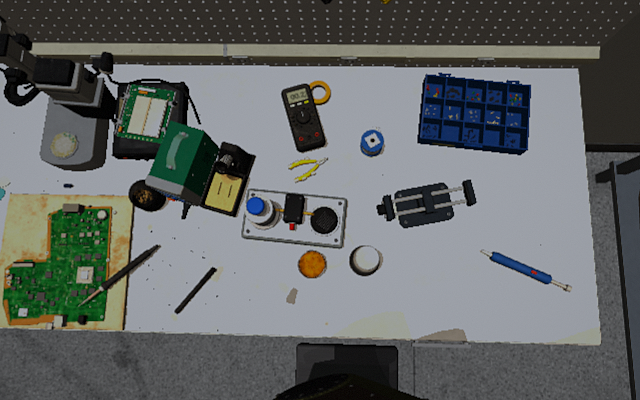

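```bash
cat >> h.py <<'E'
from scipy.spatial.transform import Rotation as Ro
def ray(pr,u,v,R=None,o=None):
    f=200/np.tan(np.radians(pr['fov_y'])/2)
    K=np.array([[f,0,pr['cx']],[0,f,pr['cy']],[0,0,1.]])
    s=cv2.undistortPoints(np.array([[[u,v]]],float),K,np.array([pr['k1'],0,0,0.]))[0,0]
    if R is None: R=Ro.from_euler('xyz',pr['attitude']).as_matrix(); o=pr['origin']
    return o,R@np.array([s[0],-s[1],-1])
def atz(pr,u,v,z):
    o,d=ray(pr,u,v); return o+d*(z-o[2])/d[2]
def atd(pr,u,v,D):
    o,d=ray(pr,u,v); return o+d*D
E
python3 - <<'E'
from h import *
for n,(x,y,w,h) in (('top',(230,170,160,120)),('scene',(210,190,160,120))):
    p=cv2.imread(f'pics/{n}0.png'); cv2.imwrite(f'pics/{n}0c.png',cv2.resize(p[y:y+h,x:x+w],None,fx=5,fy=5,interpolation=cv2.INTER_CUBIC))
pr=vision.camera_params('top'); D=np.load('pics/top0.npy')
for n,u,v,z in (('pl',257,205,.132),('pad',323,220,.05)): print(n,atz(pr,u,v,z),atd(pr,u,v,D[v,u]))
E
```

```text
pl [0.52533884 0.1917601  0.132     ] [0.52544044 0.19187005 0.13143798]
pad [0.51104522 0.06755312 0.05      ] [0.51304485 0.06809862 0.03654119]
```

View pics/top0c.png

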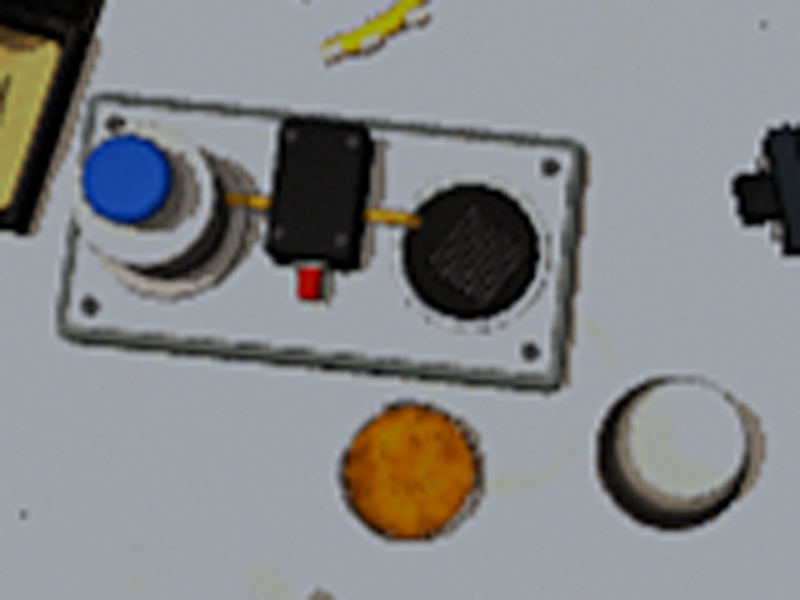

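View pics/scene0c.png

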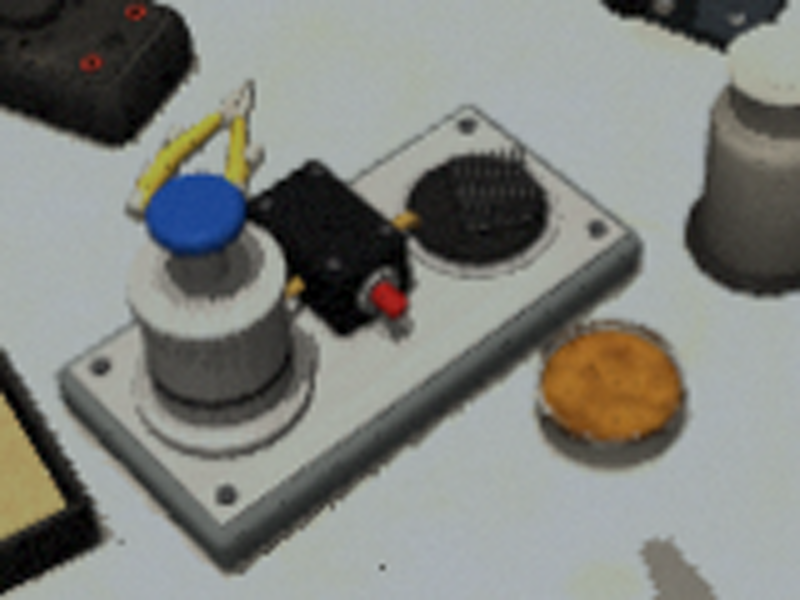

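```bash
python3 - <<'E'
from h import *
for n in('top','scene'):
    p=cv2.imread(f'pics/{n}0.png').astype(int); D=np.load(f'pics/{n}0.npy'); pr=vision.camera_params(n)
    m=(p[:,:,0]>p[:,:,2]*2)&(p[:,:,0]>100)
    k,l,st,c=cv2.connectedComponentsWithStats(m.astype(np.uint8))
    for i in range(1,k):
        if st[i,4]>40:
            u,v=c[i]; print(n,st[i],c[i],atz(pr,u,v,.131),D[int(v),int(u)] and atd(pr,u,v,D[int(v),int(u)]))
n='top';pr=vision.camera_params(n);D=np.load('pics/top0.npy')
# yaw
P=[atz(pr,230+a/5,170+b/5,.027) for a,b in((95,97),(582,145),(557,388),(62,338))]
for q in P: print(q)
# heights map
f={}
for v in range(60,330,3):
    for u in range(60,600,3):
        if D[v,u]>0:
            q=atd(pr,u,v,D[v,u]); 
            if q[2]>.1: f.setdefault((round(q[0]/.04),round(q[1]/.04)),[]).append(q[2])
for k in sorted(f): print((round(k[0]*.04,2),round(k[1]*.04,2)),round(max(f[k]),3),end='; ')
E
```

```text
top [361 130  23  22 217] [371.91705069 140.58064516] [ 0.65817213 -0.02747126  0.131     ] [ 0.68860926 -0.03378407  0.04198246]
top [247 197  17  17 226] [254.51327434 205.21681416] [0.52500216 0.19673819 0.131     ] [0.52448975 0.19616517 0.1338444 ]
top [493 254  59  28 314] [520.75796178 267.21656051] [ 0.41873181 -0.30214028  0.131     ] [ 0.4243355  -0.34655043  0.02123273]
scene [423 154  42  16 169] [442.72781065 161.78106509] [ 0.36926545 -0.20262827  0.131     ] [ 0.42158601 -0.33919729  0.02060054]
scene [270 162  20  13 104] [279.85576923 168.50961538] [0.6038047  0.04170615 0.131     ] [ 0.68671961 -0.03231526  0.0383243 ]
scene [239 225  20  15 225] [248.48444444 231.73333333] [0.52230966 0.19794372 0.131     ] [0.52235165 0.19791463 0.13094389]
scene [140 297  32  19 227] [155.4845815  305.52422907] [0.514797  0.3932789 0.131    ] [0.55101012 0.38500154 0.08173048]
[0.57853773 0.23168742 0.027     ]
[0.56125948 0.01919849 0.027     ]
[0.45630298 0.02800711 0.027     ]
[0.47288948 0.23989064 0.027     ]
(0.4, -0.04) 0.107; (0.4, 0.0) 0.106; (0.44, -0.04) 0.106; (0.44, 0.0) 0.109; (0.52, 0.2) 0.134; (0.56, 0.36) 0.128; (0.56, 0.4) 0.124; (0.6, 0.32) 0.125; (0.6, 0.36) 0.142; (0.6, 0.4) 0.125; (0.64, 0.32) 0.123; (0.64, 0.36) 0.145; (0.64, 0.4) 0.124; (0.68, 0.32) 0.126; (0.68, 0.36) 0.137; (0.68, 0.4) 0.122; (0.68, 0.48) 0.295; (0.68, 0.52) 0.289; (0.68, 0.56) 0.217; (0.72, 0.4) 0.299; (0.72, 0.44) 0.3; (0.72, 0.48) 0.297; (0.72, 0.52) 0.295; (0.76, 0.48) 0.218;
```

step_arm --steps '[{"x": 0.029, "y": -0.028, "z": -0.003, "claw": 0}, {"x": 0.029, "y": -0.028, "z": -0.003, "claw": 0}, {"x": 0.029, "y": -0.028, "z": -0.003, "claw": 0}, {"x": 0.029, "y": -0.028, "z": -0.003, "claw": 0}, {"x": 0.029, "y": -0.028, "z": -0.003, "claw": 0}]' --grip_force 20

```text
validation failed for argument at $.st...
```

step_arm --steps '[{"x": 0.029, "y": -0.028, "z": -0.003, "ax": 0.0, "ay": 0.0, "az": 0.0, "claw": 0.0}]' --grip_force 20

```text
time_s: 0.18
ee_pos: [0.2153, -0.4776, 0.1822]
eef_rot: [-3.139, 0.001, 0.369]
force: [1.0, 1.2, -0.5]
grip_width: 0.0901
```

Complete rows are accepted.

step_arm --steps '[{"x": 0.029, "y": -0.028, "z": -0.003, "ax": 0, "ay": 0, "az": 0, "claw": 0}, {"x": 0.029, "y": -0.028, "z": -0.003, "ax": 0, "ay": 0, "az": 0, "claw": 0}, {"x": 0.029, "y": -0.028, "z": -0.003, "ax": 0, "ay": 0, "az": 0, "claw": 0}, {"x": 0.029, "y": -0.028, "z": -0.003, "ax": 0, "ay": 0, "az": 0, "claw": 0}, {"x": 0.029, "y": -0.028, "z": -0.003, "ax": 0, "ay": 0, "az": 0, "claw": 0}]'

```text
time_s: 0.6
ee_pos: [0.3001, -0.288, 0.1953]
eef_rot: [-3.134, 0.001, 0.364]
force: [0.6, -0.6, 0.1]
grip_width: 0.0575
```

step_arm --steps '[{"x": 0.029, "y": -0.028, "z": 0, "ax": 0, "ay": 0, "az": 0, "claw": 0}, {"x": 0.029, "y": -0.028, "z": 0, "ax": 0, "ay": 0, "az": 0, "claw": 0}, {"x": 0.029, "y": -0.028, "z": 0, "ax": 0, "ay": 0, "az": 0, "claw": 0}, {"x": 0.029, "y": -0.028, "z": 0, "ax": 0, "ay": 0, "az": 0, "claw": 0}, {"x": 0.029, "y": -0.028, "z": 0, "ax": 0, "ay": 0, "az": 0, "claw": 0}]'

```text
time_s: 1.02
ee_pos: [0.386, -0.098, 0.1969]
eef_rot: [-3.135, 0.0, 0.362]
force: [1.2, -1.1, -0.9]
grip_width: 0.0238
```

step_arm --steps '[{"x": 0.029, "y": -0.028, "z": 0, "ax": 0, "ay": 0, "az": 0, "claw": 0}, {"x": 0.029, "y": -0.028, "z": 0, "ax": 0, "ay": 0, "az": 0, "claw": 0}, {"x": 0.029, "y": -0.028, "z": 0, "ax": 0, "ay": 0, "az": 0, "claw": 0}, {"x": 0.029, "y": -0.028, "z": 0, "ax": 0, "ay": 0, "az": 0, "claw": 0}, {"x": 0.029, "y": -0.028, "z": 0, "ax": 0, "ay": 0, "az": 0, "claw": 0}]'

```text
time_s: 1.43
ee_pos: [0.4718, 0.092, 0.1978]
eef_rot: [-3.135, -0.0, 0.362]
force: [0.8, -1.3, 0.5]
grip_width: 0.0001
```

step_arm --steps '[{"x": 0.029, "y": -0.028, "z": 0, "ax": 0, "ay": 0, "az": 0, "claw": 0}, {"x": 0.029, "y": -0.028, "z": 0, "ax": 0, "ay": 0, "az": 0, "claw": 0}, {"x": 0, "y": 0, "z": 0, "ax": 0, "ay": 0, "az": 0, "claw": 0}]'

```text
time_s: 1.68
ee_pos: [0.507, 0.1729, 0.1966]
eef_rot: [-3.134, 0.001, 0.367]
force: [-0.4, -0.4, -0.8]
grip_width: 0.0008
```

step_arm --steps '[{"x": 0.024, "y": -0.0165, "z": 0.01, "ax": 0, "ay": 0, "az": 0, "claw": 0}, {"x": 0, "y": 0, "z": 0.02, "ax": 0, "ay": 0, "az": 0, "claw": 0}, {"x": 0, "y": 0, "z": 0.015, "ax": 0, "ay": 0, "az": 0, "claw": 0}, {"x": 0, "y": 0, "z": 0.0, "ax": 0, "ay": 0, "az": 0, "claw": 0}]'

```text
time_s: 2.02
ee_pos: [0.5237, 0.2009, 0.1486]
eef_rot: [-3.134, 0.003, 0.371]
force: [0.3, 0.0, 0.1]
grip_width: 0.0005
```

```bash
python3 - <<'E'
from h import *
o=ctrl.get_obs();print(o['ee_pos'],o['eef_rot'],o['force'])
save('scene','s1');save('wrist','w1')
p=cv2.imread('pics/s1.png');cv2.imwrite('pics/s1c.png',cv2.resize(p[150:300,170:370],None,fx=4,fy=4,interpolation=cv2.INTER_CUBIC))
E
```

```text
[0.52366476 0.2008795  0.1486047 ] [-3.13442596e+00  3.00669546e-03  3.71344102e-01] [0.30743429 0.00669468 0.07075429]
```

View pics/s1c.png

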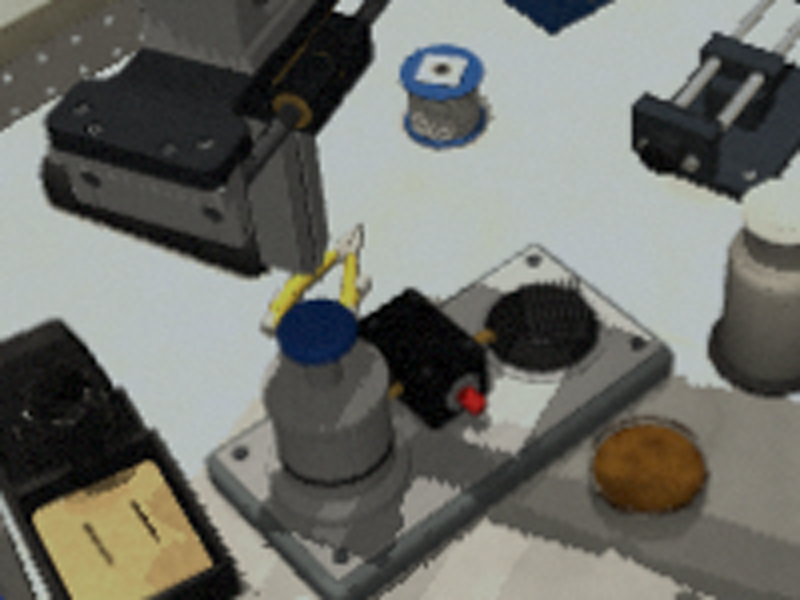

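View pics/w1.png

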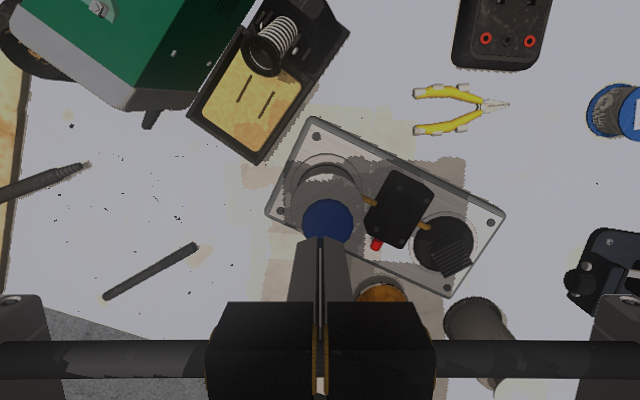

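```bash
python3 - <<'E'
from h import *
o=ctrl.get_obs();pr=vision.camera_params('wrist');M=np.array(pr['mount'])
R=Ro.from_euler('xyz',o['eef_rot']).as_matrix()
p=cv2.imread('pics/w1.png').astype(int)
m=(p[:,:,0]>p[:,:,2]*1.8)&(p[:,:,0]>70);m[:190]=0;m[260:]=0;m[:,:280]=0;m[:,380:]=0
v,u=np.nonzero(m);print(u.min(),u.max(),v.min(),v.max(),len(u))
# left/right extents & top edge, disc
for uu,vv in((np.median(u),222),((u.min()+u.max())/2,v.min()+.5*(u.max()-u.min()))):
    oo,d=ray(pr,uu,vv,R@M[:3,:3],o['ee_pos']+R@M[:3,3]); q=oo+d*(.131-oo[2])/d[2];print(uu,vv,q, R.T@(q-o['ee_pos']))
E
```

```text
309 330 205 236 12
317.0 222 [0.52463004 0.20322855 0.131     ] [ 0.00097482 -0.00218822  0.02050354]
319.5 215.5 [0.52955538 0.20333581 0.131     ] [ 0.00560441 -0.0005038   0.02049347]
```

```bash
python3 - <<'E'
from h import *
p=cv2.imread('pics/w1.png');cv2.imwrite('pics/w1c.png',cv2.resize(p[180:260,270:390],None,fx=6,fy=6,interpolation=cv2.INTER_CUBIC))
o=ctrl.get_obs();pr=vision.camera_params('wrist');M=np.array(pr['mount'])
R=Ro.from_euler('xyz',o['eef_rot']).as_matrix()
for uu in(322,327,332):
  for vv in (219,223,227):
    oo,d=ray(pr,uu,vv,R@M[:3,:3],o['ee_pos']+R@M[:3,3]); q=oo+d*(.132-oo[2])/d[2];print(uu,vv,q, R.T@(q-o['ee_pos']))
E
```

```text
322 219 [0.52818093 0.20099669 0.132     ] [0.00347621 0.00117151 0.01948117]
322 223 [0.52553282 0.19996018 0.132     ] [0.00063249 0.00117819 0.01948017]
322 227 [0.52286682 0.19891669 0.132     ] [-0.00223044  0.00118491  0.01947916]
327 219 [0.52940288 0.19787986 0.132     ] [0.00348595 0.00451921 0.01945806]
327 223 [0.52675918 0.19683294 0.132     ] [0.00064255 0.0045372  0.01945698]
327 227 [0.52409761 0.19577896 0.132     ] [-0.00222005  0.0045553   0.01945589]
332 219 [0.53062464 0.19476377 0.132     ] [0.00349576 0.00786617 0.01943496]
332 223 [0.52798536 0.19370644 0.132     ] [0.00065271 0.00789546 0.0194338 ]
332 227 [0.52532824 0.19264199 0.132     ] [-0.00220953  0.00792492  0.01943264]
```

View pics/w1c.png

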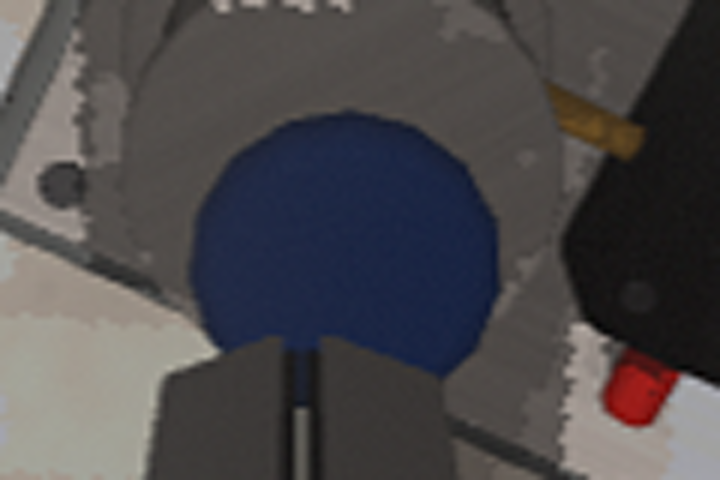

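step_arm --steps '[{"x": 0, "y": 0.004, "z": 0.0, "ax": 0, "ay": 0, "az": 0, "claw": 0}, {"x": 0, "y": 0, "z": 0.01, "ax": 0, "ay": 0, "az": 0, "claw": 0}, {"x": 0, "y": 0, "z": 0.01, "ax": 0, "ay": 0, "az": 0, "claw": 0}, {"x": 0, "y": 0, "z": 0, "ax": 0, "ay": 0, "az": 0, "claw": 0}]'

```text
time_s: 2.45
ee_pos: [0.5274, 0.1958, 0.1335]
eef_rot: [-3.135, -0.006, 0.369]
force: [0.4, 0.4, 0.8]
grip_width: 0.0005
```

step_arm --steps '[{"x": -0.0015, "y": -0.001, "z": 0.008, "ax": 0, "ay": 0, "az": 0, "claw": 0}, {"x": 0, "y": 0, "z": 0.008, "ax": 0, "ay": 0, "az": 0, "claw": 0}, {"x": 0, "y": 0, "z": 0.003, "ax": 0, "ay": 0, "az": 0, "claw": 0}]'

```text
time_s: 2.7
ee_pos: [0.5258, 0.1961, 0.1134]
eef_rot: [-3.135, -0.007, 0.368]
force: [0.7, -0.0, 0.3]
grip_width: 0.0004
```

```bash
python3 - <<'E'
from h import *
o=ctrl.get_obs();print(o['ee_pos'],o['force'],o['moment'],o['tau'])
save('scene','s2');save('wrist','w2');o=ctrl.get_obs();print(o['ee_pos'],o['force'])
p=cv2.imread('pics/s2.png');cv2.imwrite('pics/s2c.png',cv2.resize(p[180:300,190:350],None,fx=5,fy=5,interpolation=cv2.INTER_CUBIC))
p=cv2.imread('pics/w2.png');cv2.imwrite('pics/w2c.png',cv2.resize(p[180:260,270:390],None,fx=6,fy=6,interpolation=cv2.INTER_CUBIC))
E
```

```text
[0.52576364 0.19605192 0.11341128] [ 0.71427848 -0.03019065  0.27106388] [-0.00494956 -0.0423984  -0.03148525] [-3.11543187e-02 -5.70378220e+01 -3.39891601e+01  3.82873253e-02
 -1.02773260e-01  3.06745416e-03]
[0.52575987 0.19608477 0.11379605] [-0.39671316 -0.4273873   0.23097709]
```

View pics/s2c.png

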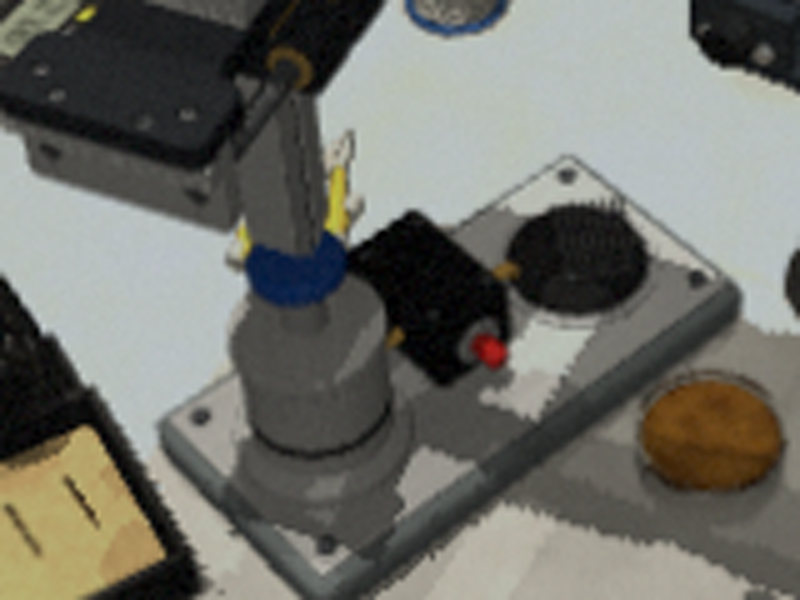

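View pics/w2c.png

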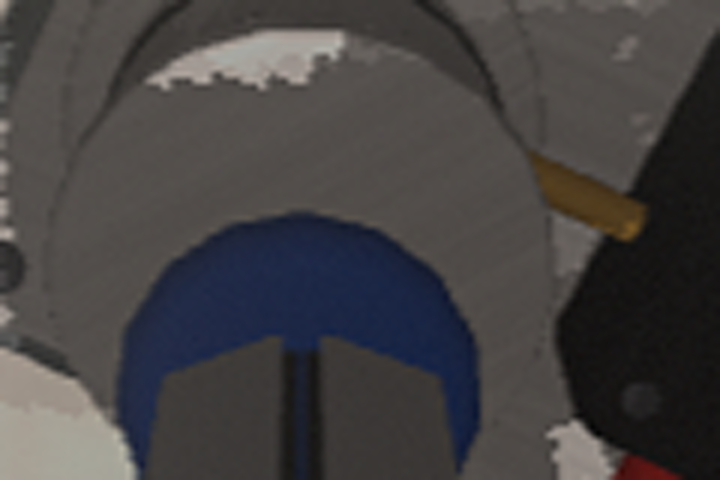

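```bash
python3 - <<'E'
from h import *
pr=vision.camera_params('wrist');M=np.array(pr['mount'])
Mi=np.linalg.inv(M)
f=200/np.tan(np.radians(pr['fov_y'])/2)
for P in([0,0,0,1],[.008,0,0,1],[-.008,0,0,1],[.008,0,-.019,1]):
    c=Mi@np.array(P,float); print(P,c, pr['cx']+f*c[0]/-c[2], pr['cy']+f*-c[1]/-c[2])
for k in('w1','w2'):
    D=np.load(f'pics/{k}.npy'); 
    print(k,[(u,v,D[v,u]) for u,v in((327,212),(320,222),(310,241),(330,241),(310,260),(320,228))])
    np.set_printoptions(precision=3,suppress=True)
D=np.load('pics/w2.npy');print(D[214:262:4,296:346:5])
o=ctrl.get_obs();R=Ro.from_euler('xyz',o['eef_rot']).as_matrix()
for u,v in((320,220),(320,226),(310,222),(310,241),(300,230)):
    oo,d=ray(pr,u,v,R@M[:3,:3],o['ee_pos']+R@M[:3,3]);print(u,v,oo+d*D[v,u])
p2=vision.camera_params('scene');D=np.load('pics/s2.npy')
for u,v in((245,235),(249,237),(252,236),(250,228),(250,222),(243,232)): print(u,v,atd(p2,u,v,D[v,u]))
E
```

```text
[0, 0, 0, 1] [ 3.06889188e-04 -2.11757871e-02 -2.17016035e-01  1.00000000e+00] 320.2956466761568 234.7227886236981
[0.008, 0, 0, 1] [ 3.11701597e-04 -1.34980874e-02 -2.14768169e-01  1.00000000e+00] 320.3086889551741 222.55012884901197
[-0.008, 0, 0, 1] [ 3.02076780e-04 -2.88534868e-02 -2.19263902e-01  1.00000000e+00] 320.2828718128296 246.64586316797735
[0.008, 0, -0.019, 1] [ 3.19103374e-04 -1.88367755e-02 -1.96533631e-01  1.00000000e+00] 320.3690897697551 234.1156844543726
w1 [(327, 212, np.float32(0.2329506)), (320, 222, np.float32(0.23566608)), (310, 241, np.float32(0.18436675)), (330, 241, np.float32(0.18652292)), (310, 260, np.float32(0.16421299)), (320, 228, np.float32(0.23655781))]
w2 [(327, 212, np.float32(0.23254345)), (320, 222, np.float32(0.19758129)), (310, 241, np.float32(0.18492967)), (330, 241, np.float32(0.18444806)), (310, 260, np.float32(0.16354784)), (320, 228, np.float32(0.19633071))]
[[0.235 0.233 0.233 0.233 0.233 0.233 0.233 0.233 0.232 0.232]
 [0.234 0.234 0.204 0.2   0.199 0.199 0.198 0.201 0.233 0.234]
 [0.234 0.201 0.199 0.197 0.198 0.197 0.197 0.197 0.2  
[... 183 characters left out ...]
 0.198 0.198]
 [0.199 0.199 0.198 0.189 0.188 0.192 0.19  0.188 0.198 0.199]
 [0.199 0.184 0.184 0.183 0.183 0.188 0.184 0.185 0.184 0.184]
 [0.18  0.179 0.179 0.179 0.179 0.182 0.179 0.179 0.178 0.179]
 [0.175 0.174 0.174 0.174 0.173 0.178 0.173 0.173 0.174 0.173]
 [0.17  0.169 0.169 0.17  0.174 0.173 0.17  0.17  0.169 0.17 ]
 [0.166 0.166 0.165 0.165 0.169 0.17  0.164 0.166 0.166 0.165]]
320 220 [0.54  0.202 0.13 ]
320 226 [0.537 0.2   0.131]
310 222 [0.537 0.206 0.13 ]
310 241 [0.532 0.204 0.145]
300 230 [0.531 0.21  0.132]
245 235 [0.52  0.207 0.132]
249 237 [0.512 0.206 0.132]
252 236 [0.511 0.2   0.13 ]
250 228 [0.513 0.2   0.149]
250 222 [0.513 0.198 0.163]
243 232 [0.528 0.205 0.132]
```

step_arm --steps '[{"x": 0, "y": 0, "z": 0.004, "ax": 0, "ay": 0, "az": 0, "claw": 0}, {"x": 0, "y": 0, "z": 0.004, "ax": 0, "ay": 0, "az": 0, "claw": 0}]'

```text
time_s: 2.97
ee_pos: [0.5264, 0.1964, 0.1064]
eef_rot: [-3.135, -0.008, 0.369]
force: [-2.5, -1.1, 5.1]
grip_width: 0.0007
```

step_arm --steps '[{"x": 0, "y": 0, "z": 0.007, "ax": 0, "ay": 0, "az": 0, "claw": 0}, {"x": 0, "y": 0, "z": 0.006, "ax": 0, "ay": 0, "az": 0, "claw": 0}]'

```text
time_s: 3.13
ee_pos: [0.5267, 0.1965, 0.0942]
eef_rot: [-3.136, -0.009, 0.369]
force: [-6.7, -2.8, 12.0]
grip_width: 0.0004
```

step_arm --steps '[{"x": 0, "y": 0, "z": 0.005, "ax": 0, "ay": 0, "az": 0, "claw": 0}, {"x": 0, "y": 0, "z": 0.002, "ax": 0, "ay": 0, "az": 0, "claw": 0}]'

```text
time_s: 3.3
ee_pos: [0.5267, 0.1965, 0.0879]
eef_rot: [-3.136, -0.01, 0.369]
force: [-7.0, -2.5, 20.8]
grip_width: 0.0005
```

step_arm --steps '[{"x": -0.0007, "y": 0, "z": 0.003, "ax": 0, "ay": 0, "az": 0, "claw": 0}]'

```text
time_s: 3.38
ee_pos: [0.527, 0.1966, 0.0875]
eef_rot: [-3.136, -0.013, 0.369]
force: [-15.2, -4.9, 51.5]
grip_width: 0.0004
```

```bash
python3 - <<'E'
from h import *
o=ctrl.get_obs();print(o['ee_pos'],o['force'],o['moment'])
save('scene','s3');o=ctrl.get_obs();print(o['ee_pos'],o['force'])
p=cv2.imread('pics/s3.png');cv2.imwrite('pics/s3c.png',cv2.resize(p[180:300,190:350],None,fx=5,fy=5,interpolation=cv2.INTER_CUBIC))
E
```

```text
[0.52701985 0.19659837 0.08751739] [-15.24011226  -4.92105018  51.47205308] [-9.73888857e-01  3.01404299e+00 -3.94109177e-04]
[0.5269367  0.19657605 0.08774742] [-11.67011533  -4.38910023  28.54866769]
```

View pics/s3c.png

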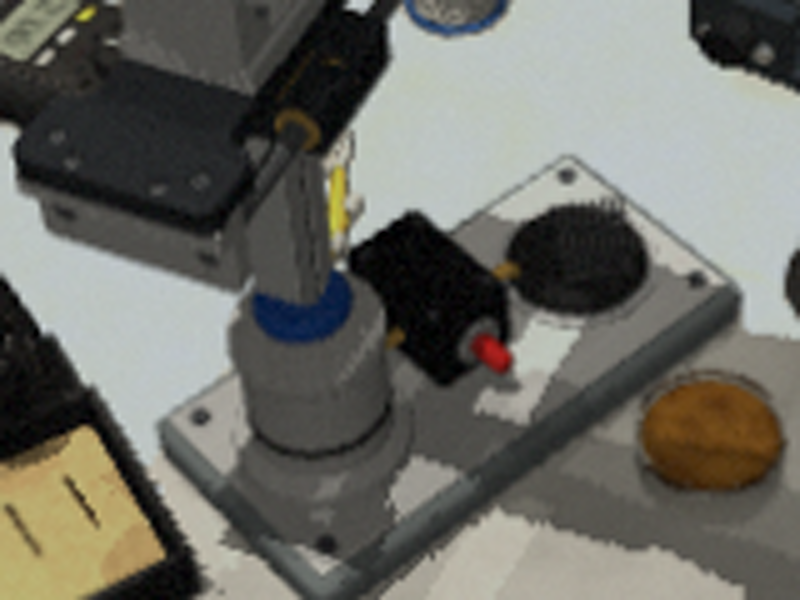

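step_arm --steps '[{"x": 0, "y": 0, "z": -0.012, "ax": 0, "ay": 0, "az": 0, "claw": 0}, {"x": 0, "y": 0, "z": -0.014, "ax": 0, "ay": -0.5, "az": 0, "claw": 0}, {"x": 0, "y": 0, "z": 0, "ax": 0, "ay": 0, "az": 0, "claw": 0}]'

```text
time_s: 3.68
ee_pos: [0.5277, 0.1968, 0.1167]
eef_rot: [-3.137, -0.008, 0.369]
force: [1.0, -0.4, 0.1]
grip_width: 0.0003
```

step_arm --steps '[{"x": -0.002, "y": 0, "z": 0.006, "ax": 0, "ay": -0.3, "az": 0, "claw": 0}, {"x": 0, "y": 0, "z": 0.009, "ax": 0, "ay": 0, "az": 0, "claw": 0}, {"x": 0, "y": 0, "z": 0.009, "ax": 0, "ay": 0, "az": 0, "claw": 0}, {"x": 0, "y": 0, "z": 0.004, "ax": 0, "ay": 0, "az": 0, "claw": 0}]'

```text
time_s: 4.02
ee_pos: [0.5269, 0.1964, 0.0874]
eef_rot: [-3.137, -0.008, 0.369]
force: [-13.5, -3.9, 64.6]
grip_width: 0.0006
```

step_arm --steps '[{"x": 0, "y": 0, "z": -0.012, "ax": 0, "ay": 0, "az": 0, "claw": 0}, {"x": -0.001, "y": 0, "z": -0.014, "ax": 0, "ay": -0.3, "az": 0, "claw": 0}, {"x": 0, "y": 0, "z": 0, "ax": 0, "ay": 0, "az": 0, "claw": 0}, {"x": 0, "y": 0, "z": 0, "ax": 0, "ay": 0, "az": 0, "claw": 0}]'

```text
time_s: 4.35
ee_pos: [0.5253, 0.1959, 0.1087]
eef_rot: [-3.137, -0.001, 0.37]
force: [-0.4, 0.3, -0.6]
grip_width: 0.0006
```

```bash
python3 - <<'E'
from h import *
save('scene','s4');o=ctrl.get_obs();print(o['ee_pos'],o['force'])
p=cv2.imread('pics/s4.png');cv2.imwrite('pics/s4c.png',cv2.resize(p[180:300,190:350],None,fx=5,fy=5,interpolation=cv2.INTER_CUBIC))
E
```

```text
[0.52522742 0.19583006 0.10856369] [0.45189723 0.99189595 1.15066865]
```

View pics/s4c.png

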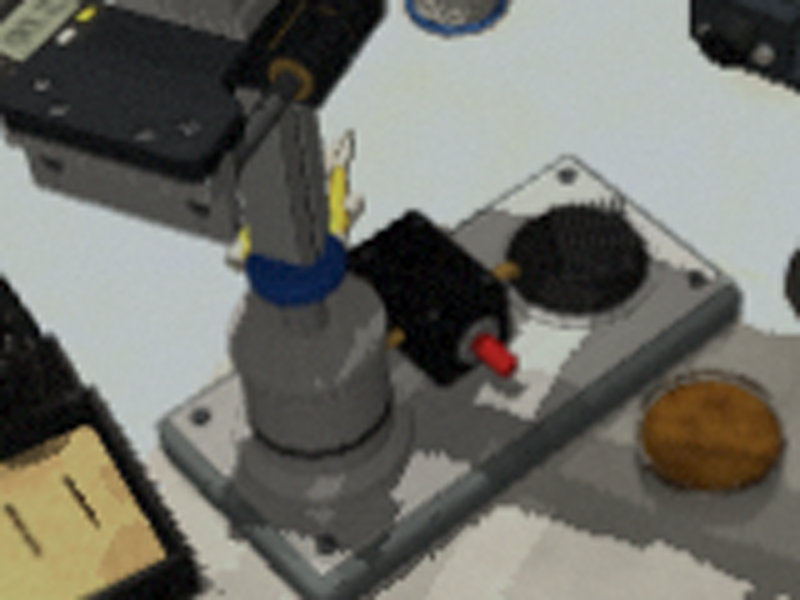

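step_arm --steps '[{"x": 0, "y": 0, "z": -0.006, "ax": 0, "ay": 0, "az": 0, "claw": 0}, {"x": 0, "y": 0, "z": 0.008, "ax": 0, "ay": 0, "az": 0, "claw": 0}, {"x": 0, "y": 0, "z": 0.009, "ax": 0, "ay": 0, "az": 0, "claw": 0}, {"x": 0, "y": 0, "z": 0.007, "ax": 0, "ay": 0, "az": 0, "claw": 0}, {"x": 0, "y": 0, "z": 0.003, "ax": 0, "ay": 0, "az": 0, "claw": 0}]'

```text
time_s: 4.82
ee_pos: [0.5258, 0.196, 0.0874]
eef_rot: [-3.137, -0.003, 0.37]
force: [-21.2, -7.9, 61.9]
grip_width: 0.0003
```

step_arm --steps '[{"x": 0, "y": 0, "z": -0.014, "ax": 0, "ay": 0, "az": 0, "claw": 0}, {"x": 0, "y": 0, "z": -0.014, "ax": 0, "ay": 0, "az": 0, "claw": 0}, {"x": -0.001, "y": 0, "z": 0, "ax": 0, "ay": 0, "az": 0, "claw": 0}, {"x": 0, "y": 0, "z": 0, "ax": 0, "ay": 0, "az": 0, "claw": 0}]'

```text
time_s: 5.15
ee_pos: [0.5244, 0.1954, 0.1139]
eef_rot: [-3.137, -0.002, 0.37]
force: [-0.0, -0.4, -0.9]
grip_width: 0.0003
```

```bash
python3 - <<'E'
from h import *
save('scene','s5');o=ctrl.get_obs();print(o['ee_pos'],o['force'])
p=cv2.imread('pics/s5.png');cv2.imwrite('pics/s5c.png',cv2.resize(p[180:300,190:350],None,fx=5,fy=5,interpolation=cv2.INTER_CUBIC))
E
```

```text
[0.5244688  0.1954356  0.11377639] [ 0.97985563 -0.14904559 -0.14212539]
```

View pics/s5c.png

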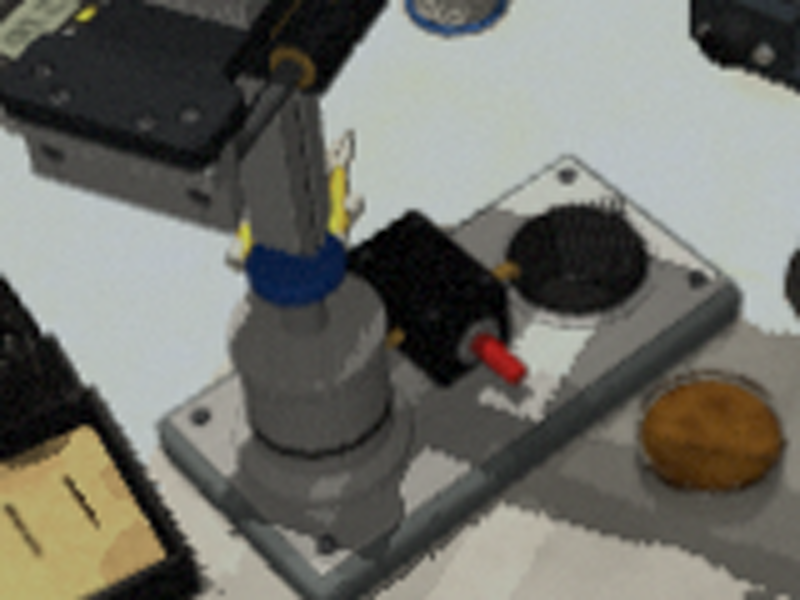

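Pin grows steadily (tip at crop (518,375)) and the holder has not moved. I'll continue with the strokes.

step_arm --steps '[{"x": 0, "y": 0, "z": 0.007, "ax": 0, "ay": 0, "az": 0, "claw": 0}, {"x": 0, "y": 0, "z": 0.009, "ax": 0, "ay": 0, "az": 0, "claw": 0}, {"x": 0, "y": 0, "z": 0.007, "ax": 0, "ay": 0, "az": 0, "claw": 0}, {"x": 0, "y": 0, "z": 0.003, "ax": 0, "ay": 0, "az": 0, "claw": 0}]'

```text
time_s: 5.53
ee_pos: [0.5256, 0.1958, 0.0873]
eef_rot: [-3.138, -0.006, 0.37]
force: [-24.0, -7.3, 71.7]
grip_width: 0.0007
```

step_arm --steps '[{"x": 0, "y": 0, "z": -0.014, "ax": 0, "ay": 0, "az": 0, "claw": 0}, {"x": 0, "y": 0, "z": -0.014, "ax": 0, "ay": 0, "az": 0, "claw": 0}, {"x": -0.001, "y": 0, "z": 0, "ax": 0, "ay": 0, "az": 0, "claw": 0}, {"x": 0, "y": 0, "z": 0, "ax": 0, "ay": 0, "az": 0, "claw": 0}]'

```text
time_s: 5.87
ee_pos: [0.5238, 0.1951, 0.1123]
eef_rot: [-3.137, -0.004, 0.37]
force: [0.1, -0.3, -0.2]
grip_width: 0.0005
```

step_arm --steps '[{"x": 0, "y": 0, "z": 0.007, "ax": 0, "ay": 0, "az": 0, "claw": 0}, {"x": 0, "y": 0, "z": 0.009, "ax": 0, "ay": 0, "az": 0, "claw": 0}, {"x": 0, "y": 0, "z": 0.007, "ax": 0, "ay": 0, "az": 0, "claw": 0}, {"x": 0, "y": 0, "z": 0.003, "ax": 0, "ay": 0, "az": 0, "claw": 0}]'

```text
time_s: 6.2
ee_pos: [0.5252, 0.1956, 0.0871]
eef_rot: [-3.138, -0.008, 0.37]
force: [-31.5, -10.6, 89.7]
grip_width: 0.0005
```

step_arm --steps '[{"x": 0, "y": 0, "z": -0.014, "ax": 0, "ay": 0, "az": 0, "claw": 0}, {"x": 0, "y": 0, "z": -0.014, "ax": 0, "ay": 0, "az": 0, "claw": 0}, {"x": -0.001, "y": 0, "z": 0, "ax": 0, "ay": 0, "az": 0, "claw": 0}, {"x": 0, "y": 0, "z": 0, "ax": 0, "ay": 0, "az": 0, "claw": 0}]'

```text
time_s: 6.53
ee_pos: [0.5232, 0.1948, 0.1122]
eef_rot: [-3.138, -0.006, 0.37]
force: [-0.5, 0.1, -0.7]
grip_width: 0.0005
```

```bash
python3 - <<'E'
from h import *
save('scene','s6');o=ctrl.get_obs();print(o['ee_pos'],o['force'])
p=cv2.imread('pics/s6.png');cv2.imwrite('pics/s6c.png',cv2.resize(p[180:300,190:350],None,fx=5,fy=5,interpolation=cv2.INTER_CUBIC))
E
```

```text
[0.52322592 0.19481166 0.11199479] [ 0.01057077 -0.36661799 -0.18709997]
```

View pics/s6c.png

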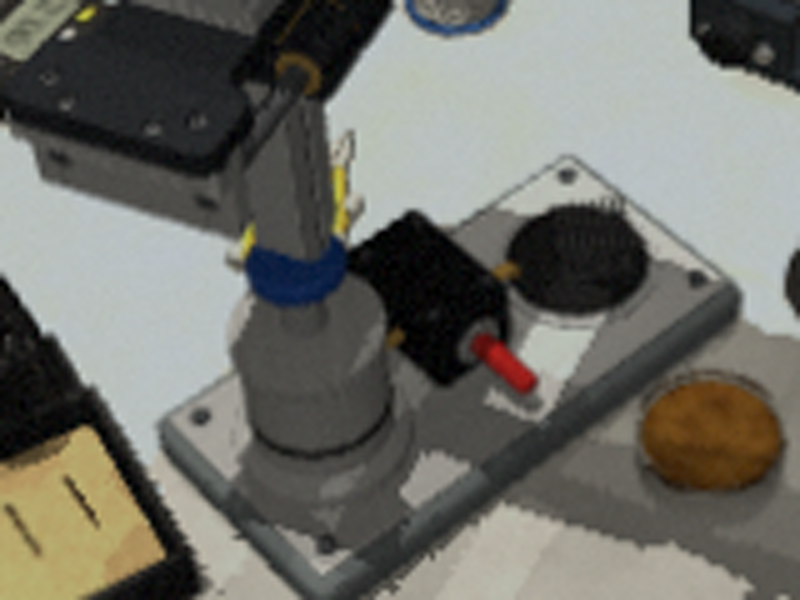

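step_arm --steps '[{"x": 0, "y": 0, "z": 0.005, "ax": 0, "ay": -0.3, "az": 0, "claw": 0}, {"x": 0, "y": 0, "z": 0.009, "ax": 0, "ay": 0, "az": 0, "claw": 0}, {"x": 0, "y": 0, "z": 0.008, "ax": 0, "ay": 0, "az": 0, "claw": 0}, {"x": 0, "y": 0, "z": 0.0015, "ax": 0, "ay": 0, "az": 0, "claw": 0}]'

```text
time_s: 6.92
ee_pos: [0.5238, 0.195, 0.0874]
eef_rot: [-3.138, -0.001, 0.37]
force: [-19.3, -6.8, 57.8]
grip_width: 0.0005
```

step_arm --steps '[{"x": 0, "y": 0, "z": -0.014, "ax": 0, "ay": 0, "az": 0, "claw": 0}, {"x": 0, "y": 0, "z": -0.014, "ax": 0, "ay": 0, "az": 0, "claw": 0}, {"x": 0, "y": 0, "z": 0, "ax": 0, "ay": 0, "az": 0, "claw": 0}, {"x": 0, "y": 0, "z": 0, "ax": 0, "ay": 0, "az": 0, "claw": 0}]'

```text
time_s: 7.25
ee_pos: [0.5231, 0.1948, 0.1123]
eef_rot: [-3.138, 0.003, 0.37]
force: [0.3, -0.9, -0.3]
grip_width: 0.0005
```

```bash
python3 - <<'E'
from h import *
save('scene','s7');o=ctrl.get_obs();print(o['ee_pos'],o['force'])
p=cv2.imread('pics/s7.png');cv2.imwrite('pics/s7c.png',cv2.resize(p[180:300,190:350],None,fx=5,fy=5,interpolation=cv2.INTER_CUBIC))
E
```

```text
[0.52304937 0.19473483 0.11214529] [-0.12001072  0.96726559  0.03501831]
```

View pics/s7c.png

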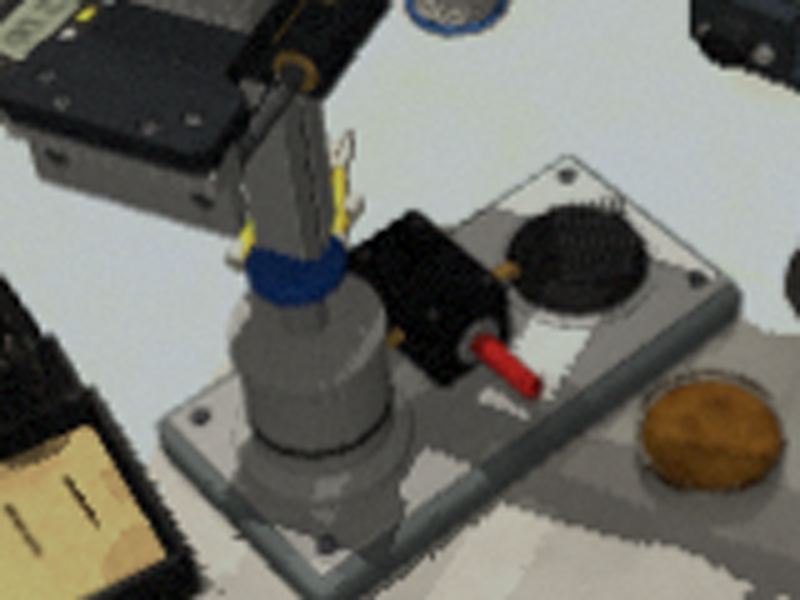

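step_arm --steps '[{"x": 0, "y": 0, "z": 0.005, "ax": 0, "ay": 0, "az": 0, "claw": 0}, {"x": 0, "y": 0, "z": 0.009, "ax": 0, "ay": 0, "az": 0, "claw": 0}, {"x": 0, "y": 0, "z": 0.008, "ax": 0, "ay": 0, "az": 0, "claw": 0}, {"x": 0, "y": 0, "z": 0.0015, "ax": 0, "ay": 0, "az": 0, "claw": 0}]'

```text
time_s: 7.63
ee_pos: [0.5237, 0.1949, 0.0875]
eef_rot: [-3.138, 0.001, 0.37]
force: [-17.1, -5.8, 51.5]
grip_width: 0.0004
```

step_arm --steps '[{"x": 0, "y": 0, "z": -0.014, "ax": 0, "ay": 0, "az": 0, "claw": 0}, {"x": 0, "y": 0, "z": -0.014, "ax": 0, "ay": 0, "az": 0, "claw": 0}, {"x": 0, "y": 0, "z": 0, "ax": 0, "ay": 0, "az": 0, "claw": 0}, {"x": 0, "y": 0, "z": 0, "ax": 0, "ay": 0, "az": 0, "claw": 0}]'

```text
time_s: 7.97
ee_pos: [0.5231, 0.1947, 0.1125]
eef_rot: [-3.138, 0.004, 0.37]
force: [0.3, 0.3, -0.6]
grip_width: 0.0
```

```bash
python3 - <<'E'
from h import *
save('scene','s8');o=ctrl.get_obs();print(o['ee_pos'],o['force'])
p=cv2.imread('pics/s8.png');cv2.imwrite('pics/s8c.png',cv2.resize(p[180:300,190:350],None,fx=5,fy=5,interpolation=cv2.INTER_CUBIC))
pr=vision.camera_params('scene')
for k in('s4','s5','s6','s7','s8'):
    p=cv2.imread(f'pics/{k}.png').astype(int)[180:300,190:350]
    m=(p[:,:,2]>110)&(p[:,:,1]<70)&(p[:,:,0]<70);v,u=np.nonzero(m)
    i=np.argsort(u+v);a=i[-4:];b=i[:4]
    print(k,len(u),u[a].mean()+190,v[a].mean()+180,atz(pr,u[a].mean()+190,v[a].mean()+180,.045),u[b].mean()+190,v[b].mean()+180,atz(pr,u[b].mean()+190,v[b].mean()+180,.045))
E
```

```text
[0.52302333 0.19471875 0.11240929] [-0.3068038   0.23097775  0.01007422]
s4 28 291.0 252.5 [0.48633777 0.13390817 0.045     ] 286.75 248.25 [0.49977612 0.13192803 0.045     ]
s5 37 293.25 254.0 [0.4805899  0.13363706 0.045     ] 287.0 248.5 [0.49897902 0.13204534 0.045     ]
s6 42 294.5 256.25 [0.47502691 0.13595048 0.045     ] 288.75 249.25 [0.49516402 0.13109917 0.045     ]
s7 53 295.75 257.0 [0.47201201 0.13565406 0.045     ] 287.0 248.5 [0.49897902 0.13204534 0.045     ]
s8 52 295.5 257.25 [0.47194616 0.13640546 0.045     ] 287.5 248.5 [0.49826356 0.13139551 0.045     ]
```

View pics/s8c.png

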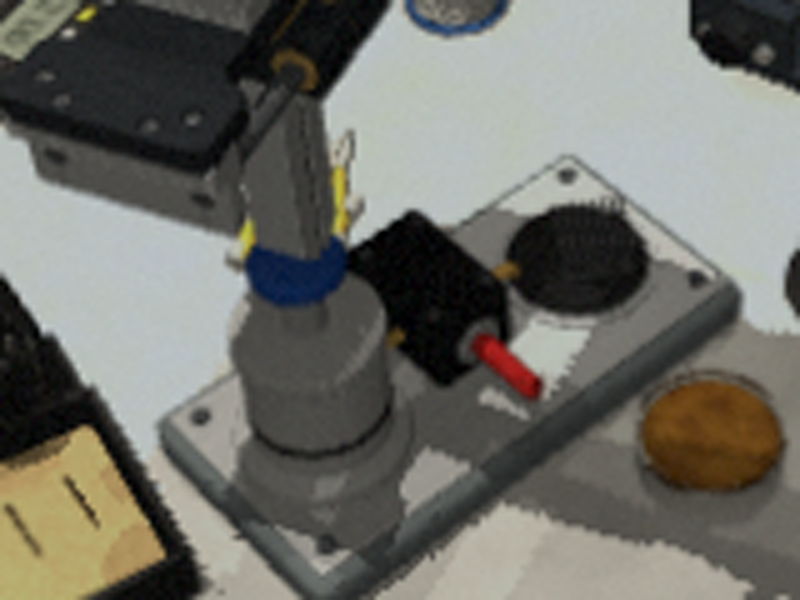

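step_arm --steps '[{"x": 0, "y": 0, "z": 0.006, "ax": 0, "ay": 0, "az": 0, "claw": 0}, {"x": 0, "y": 0, "z": 0.009, "ax": 0, "ay": 0, "az": 0, "claw": 0}, {"x": 0, "y": 0, "z": 0.008, "ax": 0, "ay": 0, "az": 0, "claw": 0}, {"x": 0, "y": 0, "z": 0.002, "ax": 0, "ay": 0, "az": 0, "claw": 0}, {"x": 0, "y": 0, "z": 0.001, "ax": 0, "ay": 0, "az": 0, "claw": 0}]'

```text
time_s: 8.43
ee_pos: [0.5237, 0.1949, 0.0878]
eef_rot: [-3.138, 0.001, 0.37]
force: [-12.6, -3.4, 25.5]
grip_width: 0.0003
```

step_arm --steps '[{"x": 0, "y": 0, "z": -0.014, "ax": 0, "ay": 0, "az": 0, "claw": 0}, {"x": 0, "y": 0, "z": -0.02, "ax": 0, "ay": 0, "az": 0, "claw": 0}, {"x": 0, "y": 0, "z": -0.03, "ax": 0, "ay": 0, "az": 0, "claw": 0}, {"x": 0, "y": 0, "z": -0.03, "ax": 0, "ay": 0, "az": 0, "claw": 0}, {"x": 0, "y": 0, "z": -0.02, "ax": 0, "ay": 0, "az": 0, "claw": 0}]'

```text
time_s: 8.85
ee_pos: [0.5212, 0.1938, 0.1957]
eef_rot: [-3.137, 0.014, 0.37]
force: [-0.9, 0.3, -0.3]
grip_width: 0.0006
```

```bash
python3 - <<'E'
from h import *
save('scene','s9');save('wrist','w9');save('top','t9');o=ctrl.get_obs();print(o['ee_pos'],o['force'])
p=cv2.imread('pics/s9.png');cv2.imwrite('pics/s9c.png',cv2.resize(p[180:300,190:350],None,fx=5,fy=5,interpolation=cv2.INTER_CUBIC))
p=cv2.imread('pics/t9.png');cv2.imwrite('pics/t9c.png',cv2.resize(p[170:290,230:390],None,fx=5,fy=5,interpolation=cv2.INTER_CUBIC))
E
```

```text
[0.52142354 0.19388337 0.19447939] [ 0.2339396   0.27143382 -1.13684681]
```

View pics/s9c.png

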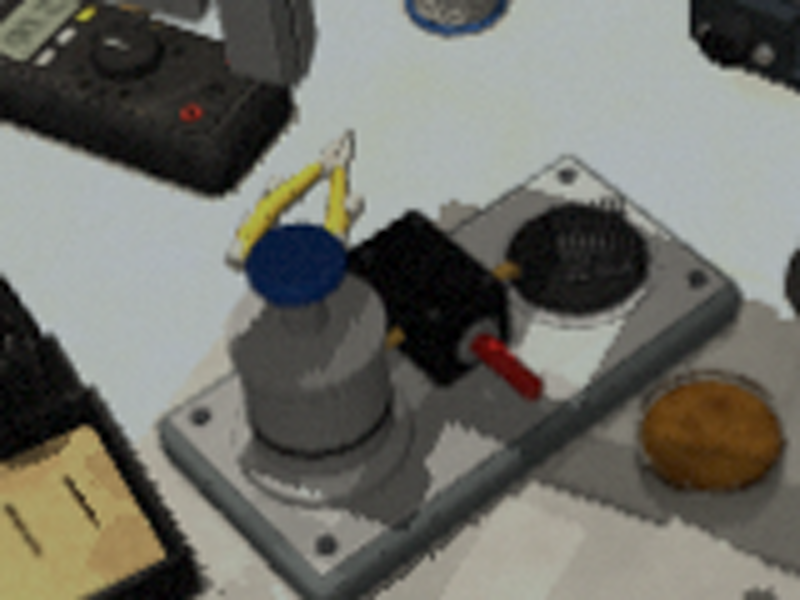

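View pics/t9c.png

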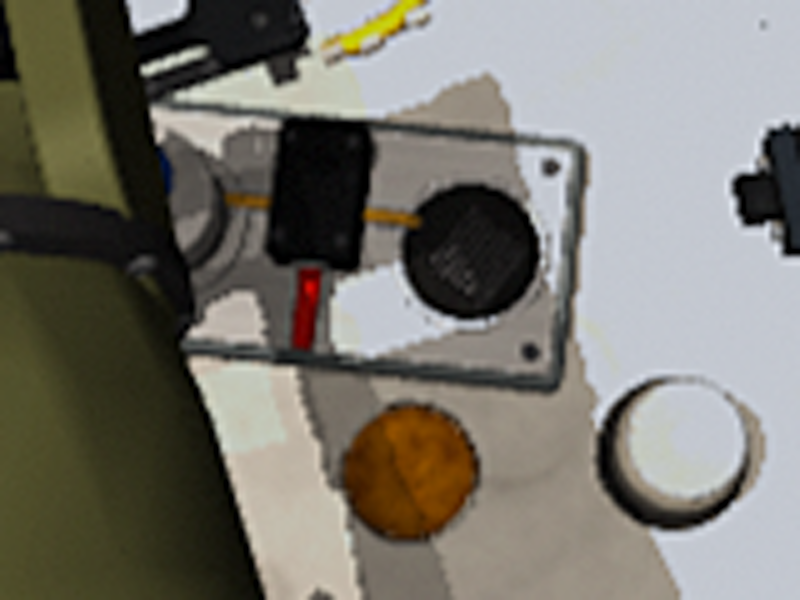

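View pics/w9.png

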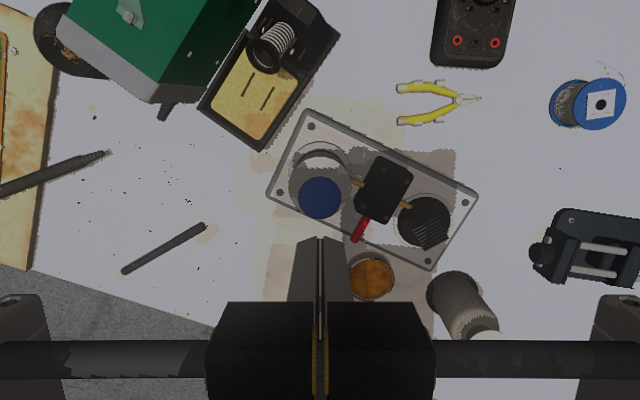

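```bash
python3 - <<'E'
from h import *
pr=vision.camera_params('top')
P=lambda a,b,z:atz(pr,230+a/5,170+b/5,z)
tip=P(302,347,.045);t0=P(309,299,.045);face=P(311,267,.045)
C=np.mean([P(a,b,.027) for a,b in((95,97),(582,145),(557,388),(62,338))],axis=0);c,s=np.cos(-.08),np.sin(-.08)
for q in(tip,t0,face): d=(q-C);print(q,'holder x',c*d[0]+s*d[1])
o=ctrl.get_obs();pw=vision.camera_params('top');D=np.load('pics/s9.npy');ps=vision.camera_params('scene')
for u,v in((249,232),(246,234)):print('plunger',atd(ps,u,v,D[v,u]))
E
```

```text
[0.46946199 0.13477694 0.045     ] holder x -0.048038646239698016
[0.48968687 0.13263512 0.045     ] holder x -0.027707282822656557
[0.50323377 0.13232175 0.045     ] holder x -0.014178670132983075
plunger [0.52223015 0.19702153 0.12959417]
plunger [0.52057127 0.20500835 0.1323211 ]
```

```bash
python3 -c "
from h import *
print(ticket.hand_in())"
```

```text
the job is handed in; nothing more can be done
None
```

I pushed the blue plunger through eight full down-and-up strokes with the fingers shut. The red pin stepped out and then stopped moving. I lifted clear and handed the job in at about 9 s; no verdict is reported.

**Last checks**
- **Pin:** The tip measured about x = -48 mm in the holder frame, against -50 mm when fully out. That gap is about the 2 mm calibration error. The tip looked the same in the pictures after strokes 6, 7 and 8, so I take it as popped fully out.
- **Plunger:** Two depth readings on the knob gave 130 and 132 mm, against 132 mm when up. The first is just outside 2 mm and the second agrees. The gripper was clear of everything, with no contact force.
- **Holder, heat sink and things nearby:** I saw no movement of the holder, heat sink, flux tin, bottle or cutters between the pictures before and after.

**What disagreed**
- **Fingertip position:** With the fingers shut, contact came with the reported TCP about 22 mm below the knob top. I took the strokes by contact force and the hard stop instead. The stop was at TCP z of about 0.0875 m.
- **Push force:** Some bottom-of-stroke pushes ran well above what the spring needed, with up to about 90 N downward and 32 N sideways read at the stop. The sum stayed under the 120 N wrist limit at every reading I took.
- **Refused move:** My first move call was refused because its rows left out the turn values. Nothing moved.

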